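Release a microscope lens from its bayonet collar

TASK

On the microscope service bench the add-on lens stands in a round white fixture, locked in by a black click-stop collar. Turn the collar until its pointer clicks in at the long release mark, then lift the lens straight out and stand it upright in the aluminium parts tray without dropping it. Leave the collar at the release mark and do not disturb the other things on the bench.

Things in the scene. Friction and masses are not known exactly. Their poses are not given: they have to be found in the camera images.
- fixture: Fixed white fixture: round flange 116 mm across, 18 mm high, with a barrel inside the collar. Origin: centre of its underside, z up. The lens stands on the barrel's floor, 28 mm above the origin, its lugs in key slots towards the fixture's +y and -y (1.5 mm play). Four dark click marks on the flange lie at -0.90, -0.45, 0 (release mark) and +0.45 rad from its +x, counter-clockwise positive.
- release_mark (a point): Point on the long broad dark release mark (23 mm long, 7 mm wide; the other three marks are 10 mm long, 3 mm wide) on the flange's top, 50 mm from the fixture's axis along its +x, 18 mm above the bench.
- collar (a joint): Angle (rad) of the black ribbed collar about the fixture's vertical axis, counter-clockwise from above positive. Clicks at 0, 0.45, 0.90 (release mark), 1.35; hard ends at -0.12, 1.47; starts at or near the first or second. Turning takes up to about 0.15 Nm; let go within 0.15 rad of a click it springs into it. Its inner lip holds the lens lugs down; only at 0.90 do the lip's gaps free them.
- pointer (a point): Outer tip of the pointer, a radial tab on the collar (6 mm wide, 30 to 42 mm above the bench, reaching 44 mm from the axis); the point is 36 mm above the bench. Its direction from the axis is the fixture's +x turned by (collar angle - 0.90). The collar itself is a ring 64 mm across, its side from 30 to 56 mm above the bench; it cannot rise.
- lens: Loose lens, 0.16 kg, 64 mm high, upright. Origin: centre of its underside, z up. Aluminium foot 36 mm across up to 32 mm, white grip 42 mm across from 32 to 64 mm, glass on top. Two lugs along its +y and -y, 9 mm wide, reaching 25 mm from the axis, 4 to 10 mm above the underside. Seated, its top is 92 mm above the bench, 36 mm above the collar's top; lifted 32 mm it is free of the collar.
- tray: Fixed open aluminium parts tray with grey liner, 170 (x) by 140 (y) mm outside, 25 mm high, walls 5 mm, inner floor 5 mm above the bench, empty. Origin: centre of its underside.
- drive: Bystander: opened hard disk drive lying flat, 147 x 102 x 26 mm. Origin: centre of its underside.
- driver: Bystander: screwdriver lying on the bench, 170 mm long, along its x axis.
- wash: Bystander: white plastic jar with cap, 52 mm across, 100 mm high. Origin: centre of its underside.
- eyepiece: Bystander: black eyepiece standing on the bench, 38 mm across, 55 mm high, without lugs. Origin: centre of its underside.
Mind the look-alikes: they are no part of the job. What is shaped like the lens but orange is not meant.

How it is judged (in metres and radians):
On the way, in this order (a step that is already met when the one before it is completed fails the run):
1. the collar stands at the release mark with the lens still seated (value of joint collar between 0.8 and 1 rad and z of lens in the frame of fixture below 0.034 m and horizontal distance between lens and fixture below 0.006 m), for 0.2 s.
2. the lens is lifted clear out of the collar in the gripper (z of lens in the frame of fixture above 0.062 m and contact force between the fingers and lens above 0.3 N), for 0.1 s.
At the end, for the whole second after the job is handed in: The lens stands upright (within 0.1 rad) and still on the tray's floor (underside under 9 mm above the bench), its axis within 63 mm of the tray's centre along the tray's x and 48 mm along its y, and the collar stands within 0.1 rad of the release click (x of lens in the frame of tray between -0.063 and 0.063 m and y of lens in the frame of tray between -0.048 and 0.048 m and z of lens in the frame of tray between 0 and 0.009 m and angle between lens's own z axis and vertical below 0.1 rad and linear speed of lens below 0.02 m/s and value of joint collar between 0.8 and 1 rad); the robot touches nothing.
It fails at once if the lens is dropped (moving faster than 0.45 m/s with no finger on it) (linear speed of lens above 0.45 m/s and contact force between the fingers and lens below 0.05 N).
It fails at once if a bystander (drive, screwdriver, jar, eyepiece) is moved more than 20 mm (distance of any of drive, driver, wash, eyepiece from where it was at the start of the episode above 0.02 m).
It also fails if it takes over 51 s, if anything falls off the work surface, if the arm or the gripper's body presses on something with over 40 N, if the wrist force passes 120 N, or if a joint passes its speed limit or range.

ROBOT

A 6-joint arm with a two-finger parallel gripper is mounted at the origin on the work surface. World frame = base frame: x ahead of the robot, y to its left, z up, the work surface at z = 0. Lengths are in m, angles in degrees, forces in N, time in s.
With the tool pointing down it reaches from about 0.4 to 0.825 m from the base axis. Payload 7 kg.
Tool frame: the origin (TCP) lies on the centre line of the jaws, within the pads' length; the fingertips stand 11 mm ahead of it and the grasp point (between the pads) lies 8 mm behind it; z points along the fingers, y is the direction in which the jaws open and shut (so a half turn about z gives the same grasp; the last joint's range is limited). The gripper opens to 88 mm and grips with 3 to 60 N. Pads are 19 mm wide; open, the fingers measure 130 mm over their backs; the gripper's body (78 mm by 193 mm) begins 47 mm behind the grasp point.
Start: joints at [-59.983, 20.546, 0.682, 0, -70.136, -16.507], TCP at [0.158, -0.656, 0.213] pointing down, gripper open.
Joint ranges: [-176.03, 176.03], [-82.01, 121.73], [-58.28, 71.71], [-173.87, 95.51], [-174.79, -0.11], [-173.66, 173.66]. Speed limits (degrees/s): [136.94, 136.94, 172.46, 180, 180, 180].

INTERFACE

Orientations are given as [roll, pitch, yaw] about the fixed x, y, z axes, in that order (R = Rz(yaw) Ry(pitch) Rx(roll)).
In Python, from plant import ctrl, cams, order gives the robot as it stands.
- The arm moves only by the tool jog_arm, never from a script. Its argument "motion" is a list of rows, each an object with "offset": the shift along the tool's x, y, z in mm, a list of three; "roll": the turn about the tool's z in rad; "hand": the finger opening in mm, from 0 to 87.6. A call has 1 to 20 rows; each row is the pose to reach, as a shift and turn from the pose commanded when the call began, along the tool's axes at that moment; what a row does not reach only later rows make up. A row lasts 1/12 s, in which the tool goes at most 41.7 mm and 7.16 degrees, less where a joint would pass 70% of its speed; a pose out of reach is approached as far as the arm can. A call with a gripper value outside its range is refused whole. The fingers move at their own pace and stop on an object; the grip force is fixed at half the most. Time passes only in rows, so rows that repeat a pose let the fingers close. It gives the time, the measured TCP pose, the force and the opening at its end, in the units of the state.
- ctrl.get_obs(): the state, without advancing time (a new reading comes with each control period).
- cams.snapshot(name): name is "scene" or "top" or "wrist"; returns a dict with "img" (420x560x3 uint8, red, green, blue), "K" (3x3 intrinsics, pixels), "cam_to_world" (4x4, takes a point from camera to world coordinates); the wrist camera has in their place "T_tool_cam" (4x4, takes a point from camera to tool coordinates, whose origin is the TCP and whose axes are the flange's). Camera axes: x right, y down, z forward; pixel columns grow to the right and rows downward; lengths in m; the calibration is good to about 2 mm. The wrist camera is an equidistant fisheye: a pixel r from the principal point sees the ray r / f radians off the axis. A picture is of the moment at which its call begins: read the wrist's pose just before it. There is no depth.
- order.close_job(): hands the job in, once; it reports no verdict.
The state is a dict: "clock": time; "joint_pos": joint angles; "qvel": joint speeds; "tau": joint torques, N m; "tool_pos": TCP position; "orientation": TCP orientation; "force": force on the tool from outside, world axes, zero at the start; "moment": the same for the moment, N m; "opening": finger opening in m.
Only numpy, scipy, OpenCV 4.12 (cv2) and the standard library are available. Lean on these libraries where they do the work, as an engineer would, in place of code of your own. Each camera call takes 0.05 s, during which the arm holds its last target. There are 200 camera calls.

## Working session

There is one attempt and no reset: what is moved stays moved. The work goes in short steps, Python scripts to look and compute and a tool call to move; the robot and the scene stay as the last step left them, time stands still between calls to the robot, and variables do not carry over. Pictures are saved under pics/ and viewed, about 8 in all and at most 12, crops included, and the job is handed in when it is done.

Besides the shell and the picture viewer there is one more tool, called after "Request:" as a command line: name --argument value ..., lists and objects as JSON in quotes. jog_arm: Moves the arm, as the interface text tells. Its arguments: {"type":"object","properties":{"motion":{"type":"array"}},"required":["motion"]}

```bash
mkdir -p pics; ls; python3 - <<'E'
from plant import ctrl,cams
import cv2,pickle,numpy as np
print(ctrl.get_obs())
for n in ("scene","top"):
    s=cams.snapshot(n); pickle.dump(s,open(f"{n}.pkl","wb"))
    cv2.imwrite(f"pics/{n}.png",cv2.cvtColor(s["img"],cv2.COLOR_RGB2BGR)); print(n,s["K"],s["cam_to_world"])
E
```

```text
pics
{'clock': 0.0, 'joint_pos': array([-5.99844383e+01,  2.05927830e+01,  6.33708730e-01, -1.90292432e-02,
       -7.01360596e+01, -1.65090788e+01]), 'qvel': array([-0.05353746,  0.0437825 , -0.02363589, -0.05149324, -0.01342264,
       -0.00064344]), 'tau': array([-6.14140981e-05, -5.82718313e+01,  2.93056995e+01,  6.99693963e+00,
        6.89837529e-03, -1.31207166e-04]), 'tool_pos': array([ 0.15752023, -0.65583706,  0.21201043]), 'orientation': array([ 1.79903704e+02, -9.88527676e-03, -1.66499990e+02]), 'force': array([ 0.22845356, -0.00982604, -0.0681047 ]), 'moment': array([ 0.00978534, -0.02233691, -0.01523565]), 'opening': 0.08759006914884428}
scene [[395.14765486   0.         285.18685284]
 [  0.         395.14765486 212.38063786]
 [  0.           0.           1.        ]] [[ 0.45204648  0.48593325 -0.74801261  1.49234929]
 [ 0.89169124 -0.22431735  0.39315196 -0.50014758]
 [ 0.0232534  -0.84471924 -0.53470429  0.73490744]
 [ 0.          0.          0.          1.        ]]
top [[435.48593209   0.         273.64539743]
 [  0.         435.48593209 210.56724202]
 [  0.           0.           1.        ]] [[ 0.00621771 -0.98064647  0.1956881   0.36051098]
 [-0.99969574 -0.01076695 -0.02219224  0.00367199]
 [ 0.0238697  -0.19549058 -0.98041505  1.0513519 ]
 [ 0.          0.          0.          1.        ]]
```

View pics/top.png

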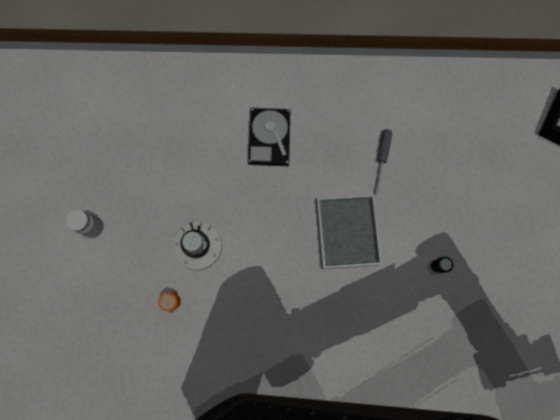

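View pics/scene.png

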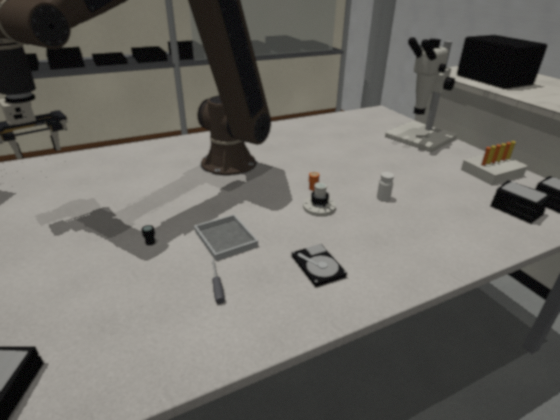

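The top view shows the white lens in the fixture at (195,242). Things that could be taken for it are the orange look-alike (168,301), the jar (79,221) and the black eyepiece (442,264). I choose the white lens inside the black collar on the flange. The tray is at about (349,231). Next is a close crop to check this.

```bash
cat > h.py <<'E'
import numpy as np,cv2,pickle
def ray(s,u,v,z):
    K,T=s["K"],s["cam_to_world"]; d=T[:3,:3]@np.linalg.solve(K,[u,v,1.]); o=T[:3,3]
    return (o+d*(z-o[2])/d[2])[:2]
def proj(s,p):
    T=np.linalg.inv(s["cam_to_world"]); c=T[:3,:3]@np.asarray(p)+T[:3,3]; c=s["K"]@c; return c[:2]/c[2]
E
python3 - <<'E'
from h import *
s=pickle.load(open("top.pkl","rb"))
im=cv2.cvtColor(s["img"],cv2.COLOR_RGB2BGR)
# rectified flange plane view z=.018, 1px=0.25mm
c=ray(s,198,245,.018); print("c",c, "lens top",ray(s,193,241,.092))
n=600
xs=np.array([[c[0]+.0875-i*.175/n*1 for i in range(n)]]*n).T; ys=np.array([[c[1]+.0875-j*.175/n for j in range(n)]]*n)
T=np.linalg.inv(s["cam_to_world"]); P=np.stack([xs,ys,0*xs+.018],-1)@T[:3,:3].T+T[:3,3]; q=P@s["K"].T; q=q[...,:2]/q[...,2:]
o=cv2.remap(im,q.astype(np.float32),None,cv2.INTER_CUBIC); cv2.imwrite("pics/fix.png",o)
# tray outline corners at rim z=.025
for uv in [(317,198),(375,195),(380,263),(323,268)]: print(uv,ray(s,*uv,.025))
print("eyep",ray(s,442,264,.055),"jar",ray(s,79,221,.1),"orange",ray(s,168,301,.06),"driver",ray(s,386,132,.01),ray(s,377,192,.01))
E
```

```text
c [0.48148417 0.15929921] lens top [0.48157789 0.15949763]
(317, 198) [ 0.59758012 -0.12447013]
(375, 195) [ 0.60673051 -0.26617949]
(380, 263) [ 0.44188532 -0.27153212]
(323, 268) [ 0.42910188 -0.13635691]
eyep [ 0.43837264 -0.40679945] jar [0.52237041 0.40911835] orange [0.35137685 0.21423275] driver [ 0.77551949 -0.30482227] [ 0.61801557 -0.27540319]
```

View pics/fix.png

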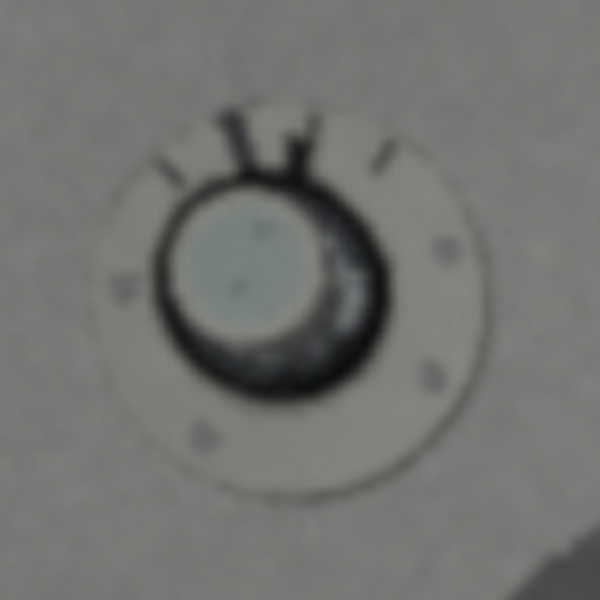

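The crop confirms the white, glass-topped lens inside the black collar.
- **Flange:** the centre is at about (292,300), so the fixture is near (0.481, 0.162).
- **Marks:** the long release mark is at (237,140), which gives a fixture yaw of about 18.6°.
- **Pointer:** its tip is at about (298,148), by the −0.45 mark at (315,130), so the collar is at about 0.45 and needs +0.45 rad.

I'll approach by way of the tray, with the jaws across the pointer.

Request:
jog_arm --motion '[{"offset":[-439,363,0],"roll":0.361,"hand":87},{"offset":[-439,363,0],"roll":0.361,"hand":87},{"offset":[-439,363,0],"roll":0.361,"hand":87},{"offset":[-439,363,0],"roll":0.361,"hand":87},{"offset":[-439,363,0],"roll":0.361,"hand":87},{"offset":[-439,363,0],"roll":0.361,"hand":87},{"offset":[-439,363,0],"roll":0.361,"hand":87},{"offset":[-439,363,0],"roll":0.361,"hand":87},{"offset":[-439,363,0],"roll":0.361,"hand":87},{"offset":[-439,363,0],"roll":0.361,"hand":87},{"offset":[-439,363,0],"roll":0.361,"hand":87},{"offset":[-439,363,0],"roll":0.361,"hand":87},{"offset":[-506,719,0],"roll":0.361,"hand":87},{"offset":[-506,719,0],"roll":0.361,"hand":87},{"offset":[-506,719,0],"roll":0.361,"hand":87},{"offset":[-506,719,0],"roll":0.361,"hand":87},{"offset":[-506,719,0],"roll":0.361,"hand":87},{"offset":[-506,719,0],"roll":0.361,"hand":87},{"offset":[-506,719,0],"roll":0.361,"hand":87},{"offset":[-506,719,0],"roll":0.361,"hand":87}]'

```text
clock: 1.77
tool_pos: [0.4758, 0.0759, 0.213]
orientation: [180.0, 0.0, 172.8]
force: [0.7, 0.1, 1.2]
opening: 0.087
```

Request:
jog_arm --motion '[{"offset":[5,86,0],"roll":0,"hand":87},{"offset":[5,86,0],"roll":0,"hand":87},{"offset":[5,86,0],"roll":0,"hand":87},{"offset":[5,86,0],"roll":0,"hand":87},{"offset":[5,86,0],"roll":0,"hand":87}]'

```text
clock: 2.18
tool_pos: [0.4817, 0.1598, 0.2125]
orientation: [-180.0, -0.1, 172.9]
force: [0.0, -0.2, 0.6]
opening: 0.0871
```

```bash
cat >> h.py <<'E'
from scipy.spatial.transform import Rotation as Rn
def wrist(name):
    from plant import ctrl,cams
    o=ctrl.get_obs(); s=cams.snapshot("wrist")
    T=np.eye(4); T[:3,:3]=Rn.from_euler("xyz",o["orientation"],degrees=True).as_matrix(); T[:3,3]=o["tool_pos"]
    s["cam_to_world"]=T@s["T_tool_cam"]; s["obs"]=o; pickle.dump(s,open(name+".pkl","wb"))
    cv2.imwrite(f"pics/{name}.png",cv2.cvtColor(s["img"],cv2.COLOR_RGB2BGR)); return s
def wproj(s,P):
    T=np.linalg.inv(s["cam_to_world"]); c=np.asarray(P)@T[:3,:3].T+T[:3,3]
    h=np.hypot(c[...,0],c[...,1]); k=np.arctan2(h,c[...,2])*s["K"][0,0]/np.maximum(h,1e-9)
    return np.stack([c[...,0]*k+s["K"][0,2],c[...,1]*k+s["K"][1,2]],-1)
def rect(s,c,z,half,n=500):
    g=np.linspace(half,-half,n); xs,ys=np.meshgrid(c[0]+g,c[1]+g,indexing="ij")
    q=wproj(s,np.stack([xs,ys,0*xs+z],-1)).astype(np.float32)
    return cv2.remap(cv2.cvtColor(s["img"],cv2.COLOR_RGB2BGR),q,None,cv2.INTER_CUBIC)
E
python3 - <<'E'
from h import *
s=wrist("w1"); print(s["obs"]["tool_pos"],s["obs"]["orientation"],s["obs"]["clock"])
print(s["T_tool_cam"],s["K"][0])
c=(.4812,.1616)
a=cv2.resize(s["img"][:,:,::-1],(400,300)); b=rect(s,c,.018,.075,400)
o=np.zeros((400,800,3),np.uint8); o[:300,:400]=a; o[:,400:]=b; cv2.imwrite("pics/w1c.png",o)
E
```

```text
[0.48167802 0.15983223 0.21247329] [-1.79951466e+02 -5.65169484e-02  1.72892867e+02] 2.1833
[[ 8.68457513e-05 -9.61715458e-01 -2.74049943e-01  7.29640849e-02]
 [ 9.99999604e-01  3.26113897e-04 -8.27524563e-04  3.97167723e-04]
 [ 8.85214659e-04 -2.74049762e-01  9.61715105e-01 -1.72770218e-01]
 [ 0.00000000e+00  0.00000000e+00  0.00000000e+00  1.00000000e+00]] [325.1922621    0.         280.63811898]
```

View pics/w1c.png

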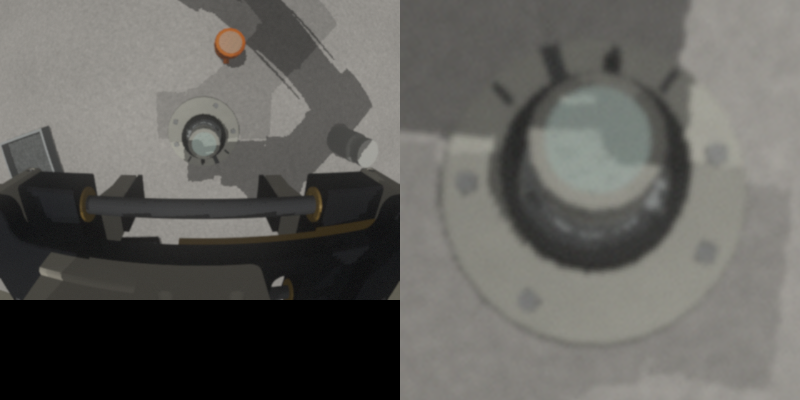

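The wrist view agrees on the target: the pointer at local (212,60) covers the −0.45 mark, the release mark is at (153,62), and the orange look-alike is off to the side. The flange centre differs by about 4 mm from the top view, so I'll fit circles in both images.

```bash
cat > fit.py <<'E'
from h import *
def circ(s,pf,R,z,c0,sgn,span=.010):
    g=cv2.GaussianBlur(cv2.cvtColor(s["img"],cv2.COLOR_RGB2GRAY).astype(np.float32),(0,0),.8)
    t=np.linspace(0,2*np.pi,180,endpoint=False)
    def samp(c,r):
        P=np.stack([c[0]+r*np.cos(t),c[1]+r*np.sin(t),0*t+z],-1); q=pf(s,P).astype(np.float32)
        return cv2.remap(g,q[None],None,cv2.INTER_LINEAR)[0]
    best=[]
    for dx in np.arange(-span,span+1e-6,.0005):
        for dy in np.arange(-span,span+1e-6,.0005):
            c=(c0[0]+dx,c0[1]+dy); d=sgn*(samp(c,R-.0012)-samp(c,R+.0012)); best.append((np.clip(d,-5,25).mean(),*c))
    return max(best)
def tproj(s,P):
    T=np.linalg.inv(s["cam_to_world"]); c=P@T[:3,:3].T+T[:3,3]; q=c@s["K"].T; return q[...,:2]/q[...,2:]
E
python3 - <<'E'
from fit import *
for n,pf in (("top",tproj),("w1",wproj)):
    s=pickle.load(open(n+".pkl","rb"))
    for nm,R,z,sg in (("flange",.058,.018,1),("lens",.021,.092,1),("foot",.058,.0,1)):
        print(n,nm,np.round(circ(s,pf,R,z,(.4825,.1625),sg),4))
E
```

```text
top flange [2.8508 0.4835 0.164 ]
top lens [22.8095  0.4815  0.162 ]
top foot [3.469 0.485 0.166]
w1 flange [4.8993 0.486  0.1625]
w1 lens [19.0205  0.4835  0.164 ]
w1 foot [5.0651 0.487  0.1635]
```

Request:
jog_arm --motion '[{"offset":[-1.5,2.5,40],"roll":0,"hand":87},{"offset":[-1.5,2.5,80],"roll":0,"hand":87},{"offset":[-1.5,2.5,80],"roll":0,"hand":87},{"offset":[-1.5,2.5,80],"roll":0,"hand":87},{"offset":[-1.5,2.5,80],"roll":0,"hand":87}]'

```text
clock: 2.65
tool_pos: [0.4851, 0.1616, 0.1349]
orientation: [180.0, 0.1, 172.8]
force: [0.3, -0.1, 0.7]
opening: 0.087
```

```bash
python3 - <<'E'
from fit import *
s=wrist("w2"); print(s["obs"]["tool_pos"],s["obs"]["orientation"],s["obs"]["clock"])
for nm,R,z in (("flange",.058,.018),("lens",.021,.092)):
    print(nm,np.round(circ(s,wproj,R,z,(.4835,.1632),1),4))
o=np.hstack([cv2.resize(s["img"][:,:,::-1],(400,300)),rect(s,(.4835,.1632),.036,.075,400)[50:350]]); cv2.imwrite("pics/w2c.png",o)
E
```

```text
[0.48507545 0.16162461 0.13487823] [1.79980009e+02 8.98963789e-02 1.72788745e+02] 2.65
flange [5.5392 0.486  0.1632]
lens [15.0518  0.4835  0.1642]
```

View pics/w2c.png

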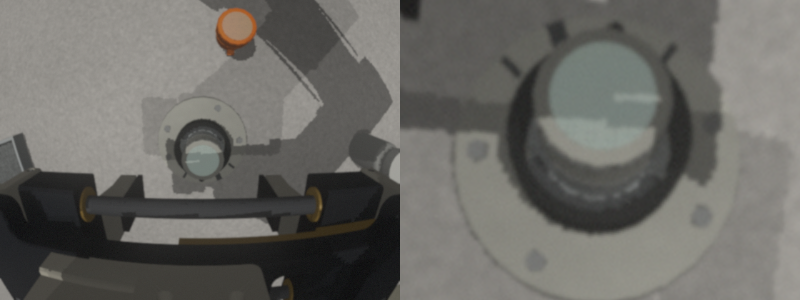

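Request:
jog_arm --motion '[{"offset":[1,2,40],"roll":0,"hand":87},{"offset":[1,2,70],"roll":0,"hand":87},{"offset":[1,2,87],"roll":0,"hand":87},{"offset":[1,2,87],"roll":0,"hand":87},{"offset":[1,2,87],"roll":0,"hand":87},{"offset":[1,2,87],"roll":0,"hand":87}]'

```text
clock: 3.2
tool_pos: [0.4848, 0.1652, 0.0483]
orientation: [179.9, 0.2, 172.8]
force: [1.1, -0.9, 1.1]
opening: 0.0871
```

Request:
jog_arm --motion '[{"offset":[0,0,0],"roll":0,"hand":70},{"offset":[0,0,0],"roll":0,"hand":66},{"offset":[0,0,0],"roll":0,"hand":62},{"offset":[0,0,0],"roll":0,"hand":62},{"offset":[0,0,0],"roll":0,"hand":58},{"offset":[0,0,0],"roll":0,"hand":58}]'

```text
clock: 3.7
tool_pos: [0.4833, 0.1643, 0.0461]
orientation: [180.0, 0.0, 172.8]
force: [0.3, 0.0, -0.2]
opening: 0.0592
```

Request:
jog_arm --motion '[{"offset":[0,0,0],"roll":0,"hand":50},{"offset":[0,0,0],"roll":0,"hand":50},{"offset":[0,0,0],"roll":0,"hand":50}]'

```text
clock: 3.95
tool_pos: [0.4832, 0.1642, 0.0459]
orientation: [-180.0, -0.0, 172.8]
force: [-0.2, 0.2, 1.0]
opening: 0.051
```

```bash
python3 - <<'E'
from h import *
s=wrist("w3"); o=s["obs"]; print(o["tool_pos"],o["opening"],o["force"],o["moment"])
im=s["img"][:,:,::-1]; cv2.imwrite("pics/w3c.png",cv2.resize(im[120:420,110:450],None,fx=2,fy=2,interpolation=cv2.INTER_CUBIC))
E
```

```text
[0.48320468 0.16419335 0.04589756] 0.05102093722582854 [-0.21947812  0.21619201  0.97453665] [-0.02318238 -0.03939684 -0.02689915]
```

View pics/w3c.png

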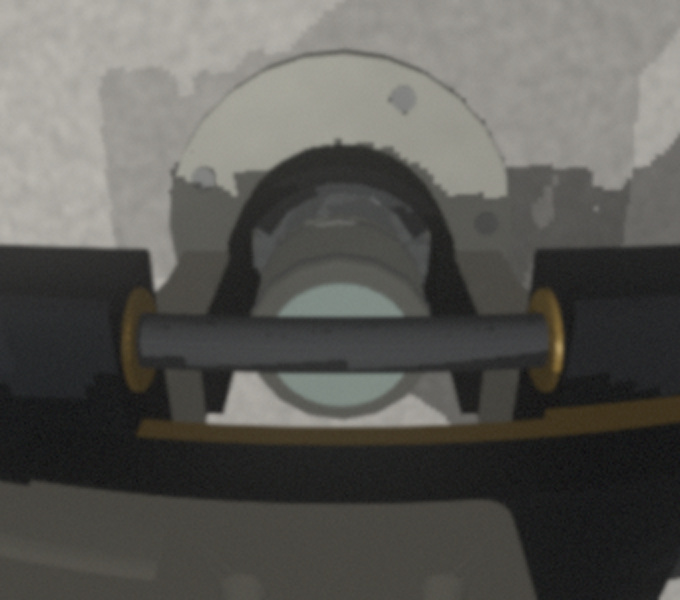

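The fingers look as if they flank the collar, yet the opening reads 51 mm against the collar's 64 mm. I'll check by projecting the finger tips into the image.

```bash
python3 - <<'E'
from h import *
s=pickle.load(open("w3.pkl","rb")); s["cam_to_world"]=s["T_tool_cam"]
f=lambda P:np.round((wproj(s,np.array(P,float)/1000)-[110,120])*2)
for y in (25.5,32,44):
    for z in (11,-8,-20): print(y,z,[f([[x,sg*y,z]])[0].tolist() for sg in (-1,1) for x in (9.5,-9.5)])
print("lens top edge",f([[0,-21,-46],[0,21,-46],[21,0,-46],[-21,0,-46]]).tolist(),"collar top",f([[32,0,-10],[0,-32,-10],[0,32,-10]]).tolist())
E
```

```text
25.5 11 [[256.0, 215.0], [258.0, 272.0], [425.0, 215.0], [423.0, 273.0]]
25.5 -8 [[247.0, 237.0], [250.0, 300.0], [434.0, 237.0], [430.0, 300.0]]
25.5 -20 [[241.0, 254.0], [245.0, 320.0], [440.0, 254.0], [436.0, 320.0]]
32 11 [[234.0, 215.0], [238.0, 272.0], [447.0, 215.0], [443.0, 272.0]]
32 -8 [[224.0, 237.0], [228.0, 299.0], [457.0, 237.0], [453.0, 299.0]]
32 -20 [[216.0, 254.0], [221.0, 319.0], [465.0, 254.0], [460.0, 319.0]]
44 11 [[196.0, 214.0], [200.0, 272.0], [485.0, 214.0], [481.0, 272.0]]
44 -8 [[181.0, 237.0], [187.0, 298.0], [499.0, 237.0], [494.0, 298.0]]
44 -20 [[171.0, 253.0], [178.0, 318.0], [510.0, 253.0], [503.0, 318.0]]
lens top edge [[246.0, 337.0], [434.0, 337.0], [340.0, 252.0], [340.0, 414.0]] collar top [[340.0, 159.0], [225.0, 272.0], [456.0, 272.0]]
```

The image puts the finger faces at the collar's sides (about ±32 mm, near (225,250) and (455,250)), so they are on it. I'll turn +0.45 rad, which is negative tool roll.

Request:
jog_arm --motion '[{"offset":[0,0,0],"roll":0,"hand":40},{"offset":[0,0,0],"roll":0,"hand":40},{"offset":[0,0,0],"roll":-0.07,"hand":40},{"offset":[0,0,0],"roll":-0.14,"hand":40},{"offset":[0,0,0],"roll":-0.21,"hand":40},{"offset":[0,0,0],"roll":-0.28,"hand":40},{"offset":[0,0,0],"roll":-0.35,"hand":40},{"offset":[0,0,0],"roll":-0.41,"hand":40},{"offset":[0,0,0],"roll":-0.45,"hand":40},{"offset":[0,0,0],"roll":-0.45,"hand":40},{"offset":[0,0,0],"roll":-0.45,"hand":40}]'

```text
clock: 4.92
tool_pos: [0.4826, 0.1637, 0.0456]
orientation: [-180.0, -0.1, -161.5]
force: [0.3, -1.8, -2.2]
opening: 0.0413
```

```bash
python3 - <<'E'
from h import *
s=wrist("w4"); o=s["obs"]; print(o["tool_pos"],o["orientation"],o["opening"],o["force"],o["moment"])
im=s["img"][:,:,::-1]; cv2.imwrite("pics/w4c.png",cv2.resize(im[120:420,110:450],None,fx=2,fy=2,interpolation=cv2.INTER_CUBIC))
E
```

```text
[0.48257888 0.1637152  0.04558191] [-1.79987754e+02 -8.18184505e-02 -1.61530928e+02] 0.04132710696590457 [ 0.28179246 -1.83385723 -2.21934534] [-0.48570096  0.46039386 -0.67628871]
```

View pics/w4c.png

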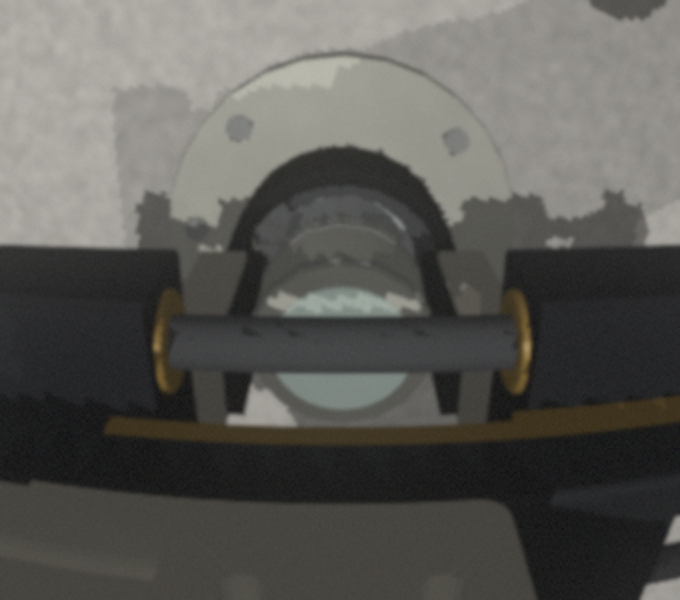

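The fingers followed the command to 41 mm, so they may be holding the lens grip above the collar, and the moment (−0.68 Nm about z) is high. I'll look from the side with the scene camera and check the wrist scale.

```bash
python3 - <<'E'
from h import *
from plant import ctrl,cams
s=cams.snapshot("scene"); pickle.dump(s,open("scene2.pkl","wb"))
im=s["img"][:,:,::-1]; cv2.imwrite("pics/s2.png",cv2.resize(im[130:230,250:390],None,fx=5.5,fy=5.5,interpolation=cv2.INTER_CUBIC))
g=lambda P:np.round((proj(s,P)-[250,130])*5.5)
T=ctrl.get_obs()["tool_pos"]
print("lens top",g([.483,.164,.092]),"collar top",g([.483,.164,.056]),"flange",g([.483,.164,.018]),"TCP",g(T))
d=np.array([-0.317,0.949,0])*-1; d=np.array([np.sin(np.radians(-161.5)),-np.cos(np.radians(-161.5)),0])
for y in (.0206,.032):
    print(y,"tips",g(T+d*y-[0,0,.011]),g(T-d*y-[0,0,.011]),"tips -18",g(T+d*y+[0,0,.018]),g(T-d*y+[0,0,.018]))
w=pickle.load(open("w4.pkl","rb"));w["cam_to_world"]=w["T_tool_cam"]
f=lambda P:np.round((wproj(w,np.array(P,float)/1000)-[110,120])*2).tolist()
print("flange pred",f([[58,0,27.6],[0,-58,27.6],[0,58,27.6]]))
E
```

```text
lens top [387. 299.] collar top [383. 349.] flange [379. 400.] TCP [381. 363.]
0.0206 tips [401. 367.] [359. 389.] tips -18 [404. 328.] [362. 350.]
0.032 tips [412. 361.] [347. 396.] tips -18 [415. 322.] [350. 356.]
flange pred [[342.0, 47.0], [169.0, 225.0], [515.0, 225.0]]
```

View pics/s2.png

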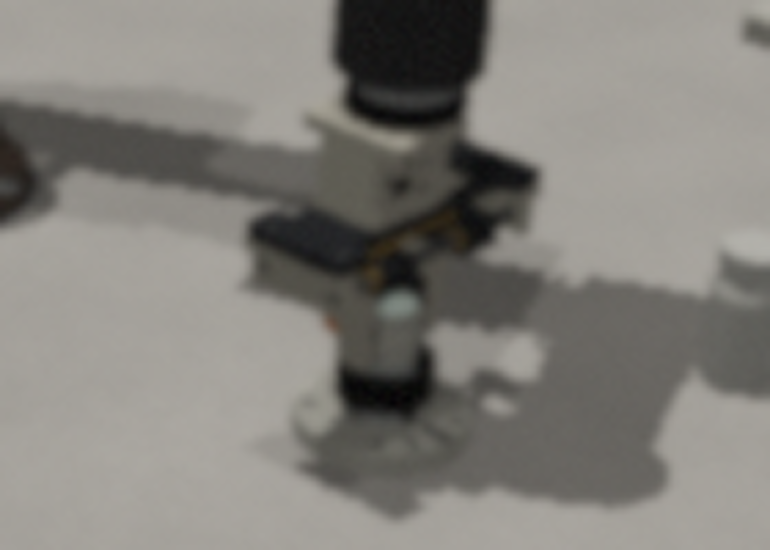

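The side view shows the finger bottoms at about (352,370), right at the collar's top edge, with the black collar side (340–432, 372–412) uncovered. That suggests a grip on the lens rather than the collar. I'll open, rise and look at where the pointer is.

Request:
jog_arm --motion '[{"offset":[0,0,0],"roll":0,"hand":87},{"offset":[0,0,0],"roll":0,"hand":87},{"offset":[0,0,0],"roll":0,"hand":87},{"offset":[0,0,0],"roll":0,"hand":87},{"offset":[0,0,0],"roll":0,"hand":87},{"offset":[0,0,0],"roll":0,"hand":87},{"offset":[0,0,0],"roll":0,"hand":87},{"offset":[0,0,-40],"roll":0,"hand":87},{"offset":[0,0,-80],"roll":0,"hand":87},{"offset":[0,0,-120],"roll":0,"hand":87},{"offset":[0,0,-160],"roll":0,"hand":87},{"offset":[0,0,-160],"roll":0,"hand":87},{"offset":[0,0,-160],"roll":0,"hand":87}]'

```text
clock: 6.1
tool_pos: [0.4845, 0.1652, 0.2088]
orientation: [179.9, 0.3, -161.4]
force: [0.3, 0.8, -0.9]
opening: 0.0871
```

```bash
python3 - <<'E'
from fit import *
s=wrist("w5"); o=s["obs"]; print(o["clock"],o["tool_pos"],o["orientation"],o["opening"])
print(circ(s,wproj,.058,.018,(.4835,.1632),1),circ(s,wproj,.021,.092,(.4835,.1632),1))
r=rect(s,(.4845,.1635),.036,.06,400)
im=cv2.resize(s["img"][150:420,:,::-1],(400,193*400//400))
out=np.zeros((400,800,3),np.uint8); out[:,:400]=r; out[:193,400:]=im; out[200:400,400:]=cv2.resize(s["img"][220:360,100:380,::-1],(400,200)); cv2.imwrite("pics/w5c.png",np.clip(out*1.6,0,255).astype(np.uint8))
E
```

```text
6.1 [0.48445331 0.16516978 0.20881786] [ 179.88381137    0.31962698 -161.38161628] 0.08707173571789718
(np.float32(4.136268), np.float64(0.486), np.float64(0.1642)) (np.float32(24.272743), np.float64(0.484), np.float64(0.1642))
```

View pics/w5c.png

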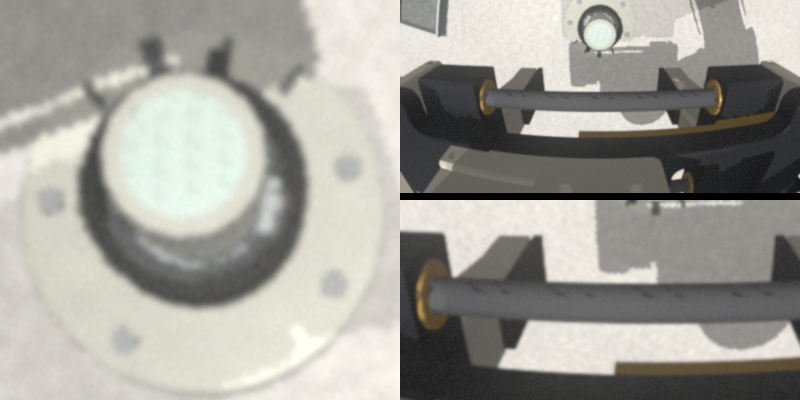

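The pointer at (220,60) is still on the second mark, so the collar did not turn. The lens is still seated. The finger tips actually end about 16 mm behind the reported TCP, not 11 mm ahead, so I need to go about 22 mm lower (TCP z about 0.024). I'll return the yaw, descend with force checks and close.

Request:
jog_arm --motion '[{"offset":[-1.5,0,40],"roll":0.12,"hand":87},{"offset":[-1.5,0,75],"roll":0.24,"hand":87},{"offset":[-1.5,0,75],"roll":0.36,"hand":87},{"offset":[-1.5,0,75],"roll":0.45,"hand":87},{"offset":[-1.5,0,75],"roll":0.45,"hand":87},{"offset":[-1.5,0,110],"roll":0.45,"hand":87},{"offset":[-1.5,0,140],"roll":0.45,"hand":87},{"offset":[-1.5,0,160],"roll":0.45,"hand":87},{"offset":[-1.5,0,168],"roll":0.45,"hand":87},{"offset":[-1.5,0,174],"roll":0.45,"hand":87},{"offset":[-1.5,0,174],"roll":0.45,"hand":87},{"offset":[-1.5,0,174],"roll":0.45,"hand":87}]'

```text
clock: 7.15
tool_pos: [0.4852, 0.165, 0.0326]
orientation: [180.0, 0.0, 172.9]
force: [-0.1, 0.2, 0.3]
opening: 0.0871
```

Request:
jog_arm --motion '[{"offset":[0,0,3],"roll":0,"hand":87},{"offset":[0,0,6],"roll":0,"hand":87},{"offset":[0,0,7],"roll":0,"hand":87},{"offset":[0,0,7],"roll":0,"hand":87}]'

```text
clock: 7.48
tool_pos: [0.4847, 0.1647, 0.0251]
orientation: [180.0, 0.0, 172.8]
force: [-0.3, 0.2, -0.1]
opening: 0.0867
```

Request:
jog_arm --motion '[{"offset":[0,0,0],"roll":0,"hand":70},{"offset":[0,0,0],"roll":0,"hand":66},{"offset":[0,0,0],"roll":0,"hand":66},{"offset":[0,0,0],"roll":0,"hand":64},{"offset":[0,0,0],"roll":0,"hand":60},{"offset":[0,0,0],"roll":0,"hand":60},{"offset":[0,0,0],"roll":0,"hand":60}]'

```text
clock: 8.07
tool_pos: [0.4843, 0.1638, 0.025]
orientation: [-179.9, -0.0, 172.8]
force: [0.8, -5.4, 3.5]
opening: 0.0634
```

The fingers stopped at 63.4 mm, so the collar is now gripped. Turn.

Request:
jog_arm --motion '[{"offset":[0,-0.7,0],"roll":0,"hand":50},{"offset":[0,-0.7,0],"roll":0,"hand":50},{"offset":[0,-0.7,0],"roll":-0.06,"hand":50},{"offset":[0,-0.7,0],"roll":-0.12,"hand":50},{"offset":[0,-0.7,0],"roll":-0.18,"hand":50},{"offset":[0,-0.7,0],"roll":-0.24,"hand":50},{"offset":[0,-0.7,0],"roll":-0.3,"hand":50},{"offset":[0,-0.7,0],"roll":-0.36,"hand":50},{"offset":[0,-0.7,0],"roll":-0.42,"hand":50},{"offset":[0,-0.7,0],"roll":-0.46,"hand":50},{"offset":[0,-0.7,0],"roll":-0.46,"hand":50},{"offset":[0,-0.7,0],"roll":-0.46,"hand":50}]'

```text
clock: 9.07
tool_pos: [0.4844, 0.1641, 0.025]
orientation: [180.0, -0.0, -160.9]
force: [-3.6, -0.8, 3.8]
opening: 0.0635
```

```bash
python3 - <<'E'
from plant import ctrl
o=ctrl.get_obs(); print(o["force"],o["moment"],o["opening"])
E
```

```text
[-3.58869877 -0.78219783  3.84354744] [-0.55132902  0.89841426 -0.00218729] 0.063518161683477
```

Request:
jog_arm --motion '[{"offset":[0,0,0],"roll":0,"hand":66},{"offset":[0,0,0],"roll":0,"hand":87},{"offset":[0,0,0],"roll":0,"hand":87},{"offset":[0,0,0],"roll":0,"hand":87},{"offset":[0,0,0],"roll":0,"hand":87},{"offset":[0,0,0],"roll":0,"hand":87},{"offset":[0,0,-40],"roll":0,"hand":87},{"offset":[0,0,-80],"roll":0,"hand":87},{"offset":[0,0,-120],"roll":0,"hand":87},{"offset":[0,0,-160],"roll":0,"hand":87},{"offset":[0,0,-180],"roll":0,"hand":87},{"offset":[0,0,-180],"roll":0,"hand":87},{"offset":[0,0,-180],"roll":0,"hand":87}]'

```text
clock: 10.15
tool_pos: [0.4851, 0.1645, 0.2064]
orientation: [179.9, 0.2, -160.8]
force: [0.6, -0.7, -0.6]
opening: 0.0871
```

```bash
python3 - <<'E'
from fit import *
s=wrist("w6"); o=s["obs"]; print(o["clock"],o["tool_pos"],o["orientation"],o["opening"])
print(circ(s,wproj,.058,.018,(.4845,.164),1),circ(s,wproj,.021,.092,(.4845,.164),1))
r=rect(s,(.4845,.1635),.036,.06,500)
cv2.imwrite("pics/w6c.png",np.clip(r*1.6,0,255).astype(np.uint8))
E
```

```text
10.15 [0.48505392 0.16451463 0.20644219] [ 179.91710101    0.18249028 -160.8274752 ] 0.08709414913014829
(np.float32(4.4500017), np.float64(0.486), np.float64(0.164)) (np.float32(23.793404), np.float64(0.484), np.float64(0.164))
```

View pics/w6c.png

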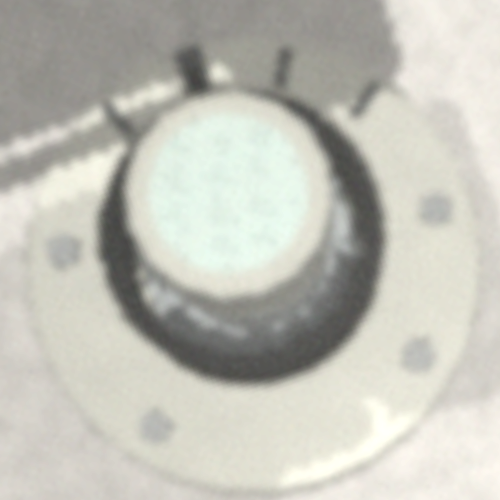

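The pointer has left the second mark, which is now a clean thin line at (283,65), and lies over the long release mark at (190,68). The lens is still seated. Now I grasp it by the grip.

Request:
jog_arm --motion '[{"offset":[0,0,40],"roll":0,"hand":87},{"offset":[0,0,80],"roll":0,"hand":87},{"offset":[0,0,120],"roll":0,"hand":87},{"offset":[0,0,150],"roll":0,"hand":87},{"offset":[0,0,156],"roll":0,"hand":87},{"offset":[0,0,156],"roll":0,"hand":70},{"offset":[0,0,156],"roll":0,"hand":60},{"offset":[0,0,156],"roll":0,"hand":50},{"offset":[0,0,156],"roll":0,"hand":48},{"offset":[0,0,156],"roll":0,"hand":44},{"offset":[0,0,156],"roll":0,"hand":40},{"offset":[0,0,156],"roll":0,"hand":40},{"offset":[0,0,156],"roll":0,"hand":40}]'

```text
clock: 11.28
tool_pos: [0.4847, 0.1642, 0.0494]
orientation: [180.0, 0.0, -160.8]
force: [-0.8, 1.3, 1.3]
opening: 0.0421
```

Gripping at 42.1 mm. I'll lift slowly.

Request:
jog_arm --motion '[{"offset":[0,0,0],"roll":0,"hand":30},{"offset":[0,0,0],"roll":0,"hand":30},{"offset":[0,0,-4],"roll":0,"hand":30},{"offset":[0,0,-8],"roll":0,"hand":30},{"offset":[0,0,-14],"roll":0,"hand":30},{"offset":[0,0,-20],"roll":0,"hand":30},{"offset":[0,0,-26],"roll":0,"hand":30},{"offset":[0,0,-32],"roll":0,"hand":30},{"offset":[0,0,-40],"roll":0,"hand":30},{"offset":[0,0,-55],"roll":0,"hand":30},{"offset":[0,0,-75],"roll":0,"hand":30},{"offset":[0,0,-100],"roll":0,"hand":30},{"offset":[0,0,-100],"roll":0,"hand":30},{"offset":[0,0,-100],"roll":0,"hand":30}]'

```text
clock: 12.45
tool_pos: [0.4853, 0.1646, 0.1508]
orientation: [179.9, 0.2, -160.8]
force: [-0.4, 0.4, -2.6]
opening: 0.0415
```

```bash
python3 - <<'E'
from h import *
from plant import ctrl,cams
o=ctrl.get_obs(); print(o["tool_pos"],o["orientation"],o["force"],o["opening"])
s=cams.snapshot("scene"); t=cams.snapshot("top")
a=cv2.resize(s["img"][130:230,250:390,::-1],(560,400),interpolation=cv2.INTER_CUBIC)
cv2.imwrite("pics/s3.png",a)
pickle.dump(t,open("top2.pkl","wb"))
E
```

```text
[0.48533497 0.1646305  0.15083869] [ 179.92831591    0.19333858 -160.81664758] [-0.42923245  0.43693722 -2.64666816] 0.04151381743503606
```

View pics/s3.png

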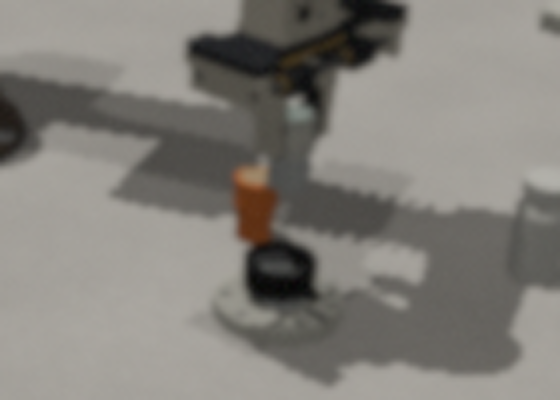

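The lens is in the fingers at about (300,150), and the empty collar is at (280,265). Carry it to the tray centre (0.519, −0.200).

Request:
jog_arm --motion '[{"offset":[3,-11,0],"roll":0,"hand":30},{"offset":[8,-33,0],"roll":0,"hand":30},{"offset":[15,-62,0],"roll":0,"hand":30},{"offset":[23,-93,0],"roll":0,"hand":30},{"offset":[31,-125,0],"roll":0,"hand":30},{"offset":[39,-157,0],"roll":0,"hand":30},{"offset":[47,-189,0],"roll":0,"hand":30},{"offset":[55,-221,0],"roll":0,"hand":30},{"offset":[63,-253,0],"roll":0,"hand":30},{"offset":[70,-284,0],"roll":0,"hand":30},{"offset":[77,-312,0],"roll":0,"hand":30},{"offset":[83,-335,0],"roll":0,"hand":30},{"offset":[87,-349,0],"roll":0,"hand":30},{"offset":[88,-355,0],"roll":0,"hand":30},{"offset":[88,-355,0],"roll":0,"hand":30},{"offset":[88,-355,0],"roll":0,"hand":30}]'

```text
clock: 13.88
tool_pos: [0.5174, -0.2003, 0.1482]
orientation: [180.0, -0.1, -160.9]
force: [-0.2, 0.1, -1.1]
opening: 0.0413
```

Request:
jog_arm --motion '[{"offset":[0,0,20],"roll":0,"hand":30},{"offset":[0,0,45],"roll":0,"hand":30},{"offset":[0,0,70],"roll":0,"hand":30},{"offset":[0,0,90],"roll":0,"hand":30},{"offset":[0,0,104],"roll":0,"hand":30},{"offset":[0,0,114],"roll":0,"hand":30},{"offset":[0,0,117],"roll":0,"hand":30},{"offset":[0,0,117],"roll":0,"hand":30},{"offset":[0,0,117],"roll":0,"hand":30},{"offset":[0,0,117],"roll":0,"hand":30}]'

```text
clock: 14.72
tool_pos: [0.519, -0.2001, 0.033]
orientation: [-180.0, 0.1, -160.8]
force: [-0.1, 1.0, -0.8]
opening: 0.0414
```

Request:
jog_arm --motion '[{"offset":[0,0,1],"roll":0,"hand":30},{"offset":[0,0,2],"roll":0,"hand":30},{"offset":[0,0,3],"roll":0,"hand":30},{"offset":[0,0,4],"roll":0,"hand":30},{"offset":[0,0,4.5],"roll":0,"hand":30},{"offset":[0,0,4.5],"roll":0,"hand":30},{"offset":[0,0,4.5],"roll":0,"hand":30}]'

```text
clock: 15.3
tool_pos: [0.5181, -0.2002, 0.0274]
orientation: [180.0, -0.0, -160.8]
force: [-0.2, -0.0, -0.8]
opening: 0.0414
```

Request:
jog_arm --motion '[{"offset":[0,0,0.7],"roll":0,"hand":30},{"offset":[0,0,1.4],"roll":0,"hand":30},{"offset":[0,0,1.4],"roll":0,"hand":30},{"offset":[0,0,1.4],"roll":0,"hand":30}]'

```text
clock: 15.63
tool_pos: [0.5182, -0.2002, 0.0264]
orientation: [-180.0, 0.0, -160.8]
force: [-1.5, 1.6, 4.5]
opening: 0.0413
```

Touchdown (+4.5 N). Release gently and retreat.

Request:
jog_arm --motion '[{"offset":[0,0,0],"roll":0,"hand":44},{"offset":[0,0,0],"roll":0,"hand":48},{"offset":[0,0,0],"roll":0,"hand":60},{"offset":[0,0,0],"roll":0,"hand":80},{"offset":[0,0,0],"roll":0,"hand":87},{"offset":[0,0,0],"roll":0,"hand":87},{"offset":[0,0,0],"roll":0,"hand":87},{"offset":[0,0,0],"roll":0,"hand":87},{"offset":[0,0,-30],"roll":0,"hand":87},{"offset":[0,0,-70],"roll":0,"hand":87},{"offset":[0,0,-110],"roll":0,"hand":87},{"offset":[0,0,-150],"roll":0,"hand":87},{"offset":[0,0,-180],"roll":0,"hand":87},{"offset":[0,0,-180],"roll":0,"hand":87},{"offset":[0,0,-180],"roll":0,"hand":87}]'

```text
clock: 16.88
tool_pos: [0.5192, -0.2002, 0.2084]
orientation: [-179.9, 0.3, -160.8]
force: [-0.3, 0.9, 0.2]
opening: 0.0868
```

```bash
python3 - <<'E'
from fit import *
from plant import cams
s=wrist("w7"); o=s["obs"]; print(o["clock"],o["tool_pos"],o["force"],o["opening"])
print("lens top fit",circ(s,wproj,.021,.069,(.5182,-.2),1))
t=cams.snapshot("top"); 
a=cv2.resize(t["img"][190:300,130:270,::-1],(394,310),interpolation=cv2.INTER_CUBIC)
b=rect(s,(.518,-.2),.005,.12,310)
c=cams.snapshot("scene")["img"][130:300,130:400,::-1]
out=np.zeros((590,720,3),np.uint8); out[:310,:394]=a; out[:310,400:710]=b; out[315:585,:429]=cv2.resize(c,(429,270)); cv2.imwrite("pics/fin.png",np.clip(out*1.4,0,255).astype(np.uint8))
E
```

```text
16.8833 [ 0.51915766 -0.20023387  0.20842353] [-0.31737308  0.87936222  0.19995337] 0.08680554676932115
lens top fit (np.float32(24.257986), np.float64(0.5177), np.float64(-0.2005))
```

View pics/fin.png

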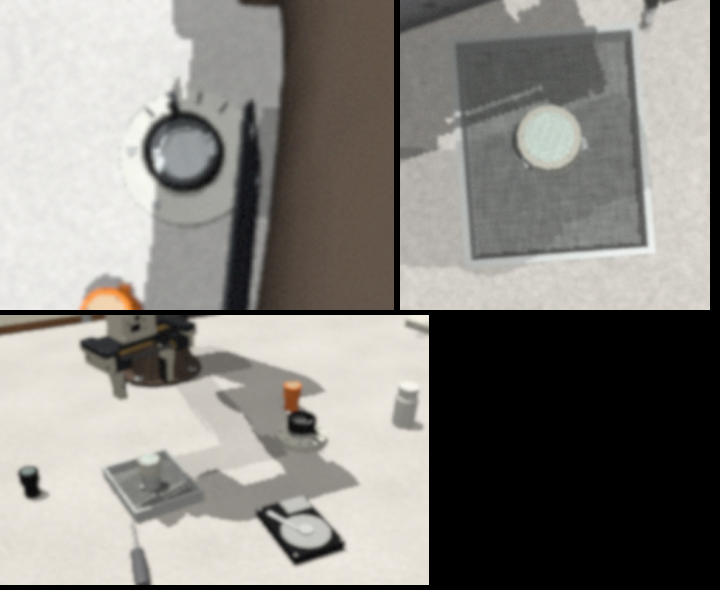

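The lens stands upright near the tray's middle (549,136). The pointer is on the release mark (173,100), and the bystanders are where they were. Handing in.

```bash
python3 -c "
from plant import order
print(order.close_job())"
```

```text
the job is handed in; nothing more can be done
None
```

I turned the collar to the release mark, lifted the lens straight out and stood it upright in the tray. I handed the job in at about 17 s of the 51 s allowed; no verdict was reported.

**Last checks:**
- **Lens:** it fits at (0.518, −0.2005), about 1 mm from the tray centre I measured, and looks upright. I felt the floor on touchdown at +4.5 N.
- **Collar:** the pointer lies on the long release mark by eye in the final top view. The collar angle was not measured directly.
- **Robot and bystanders:** the gripper is open and well clear of everything. The bystanders look unmoved.

**What failed or disagreed:**
- **First turn missed:** the finger tips ended about 16 mm behind the reported TCP, not 11 mm ahead as described. The first turn therefore closed on the lens grip instead of the collar, with about 0.7 Nm against the lens. The collar had not turned and the lens was still seated, so I went 22 mm lower and turned the collar properly.
- **Position fits:** the top and wrist cameras differed by 2–3 mm on the fixture's position. I used values between them.

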